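# Close the tube saddle and swing its bolt in

## Robot

A 7-joint arm with a two-finger parallel gripper is mounted at the origin on a cart in front of the work surface, level with it; the furniture and walls round the work are solid. World frame = base frame: x ahead of the robot, y to its left, z up, the work surface at z = 0. Lengths are in m, angles in rad, forces in N, time in s.
With the tool pointing down it reaches from about 0.4 to 0.9 m from the base axis. Payload 5.6 kg.
Tool frame: the origin (TCP) lies midway between the tips of the shut fingers; the grasp point (between the pads) lies 19 mm behind it; y points along the fingers, z is the direction in which the jaws open and shut, and the axes are right-handed (so a half turn about y gives the same grasp; the last joint's range is limited). The gripper opens to 92 mm and grips with 3 to 60 N. Pads are 20 mm wide; open, the fingers measure 128 mm over their backs; the gripper's body (75 mm by 189 mm) begins 69 mm behind the grasp point.
Start: joints at [1.221, 0.468, -0.012, 1.603, 0.006, 1.071, -0.056], TCP at [0.196, -0.62, 0.215] pointing down, gripper open.
Joint ranges: [-2.53, 2.53], [-0.31, 2.02], [-1.57, 1.55], [0.28, 2.44], [-1.29, 4.43], [0.15, 1.84], [-2.92, 2.92]. Speed limits (rad/s): [2.57, 2.57, 3.14, 3.14, 3.14, 3.14, 3.14].

## Interface

Orientations are given as a 3x3 rotation matrix whose columns are the frame's x, y, z axes.
In Python, from station import env, effector, solver, viewer, workorder, search_frame, tip_of gives the robot as it stands. Calls block until the motion is done:
- env.reach(position, orientation): joint-space move of the TCP to a pose.
- env.movel(position, frame=None, rate=0.15): straight line of the TCP; frame=None keeps the orientation; rate is the mean speed in m/s.
- env.goto_joints(angles): joint-space move.
- effector.release() and effector.grasp(squeeze=None): open the fingers fully, or close them until they stop; squeeze is the grip in N (None keeps the last).
- env.pause(seconds).
- solver.inverse_kinematics(position, orientation): joint angles nearest the present ones, or None.
- env.sense(): the state.
- viewer.read_camera(name): name is "scene" or "top" or "wrist"; returns (picture, depth): 400x640x3 uint8, red, green, blue; 400x640 float32, m along the optical axis (not along the pixel's ray), 0 where there is no reading.
- viewer.camera_info(name): a dict with "intrinsics" (3x3 intrinsics, pixels), "eye" and "rotation" of the camera in the world; the wrist camera has in their place "T_tool_cam" (4x4, takes a point from camera to tool coordinates, whose origin is the TCP and whose axes are the tool frame's). Camera axes: x right, y up, looking along -z (the intrinsics and any distortion apply to the point x, -y, -z); pixel columns grow to the right and rows downward; lengths in m; the calibration is good to about 2 mm. A picture is of the moment at which its call begins: read the wrist's pose just before it. camera_info takes no time and is no camera call.
A pose or a line that the arm cannot do raises env.PlanningError and nothing moves.
- workorder.finish_job(): hands the job in, once; it reports no verdict.
Trained networks look in the newest picture that a camera, given by its name, has taken for a name from the list of things; names that differ only in an ending like _2 or _b are one class to them, and where a whole thing is asked for, a point or a joint stands for the part that bears it (a point fixed in the world has none). Each returns a list of dicts, best first, with "score" (0 to 1); they miss things now and then, are a little off and sometimes report something else, mostly with a low value. They report only what shows in the picture. A call takes as long as a camera call.
- search_frame(camera, name): "at" ([x, y, z] in m, in world coordinates, good to about 4 mm: the middle of the surface that is visible of it).
- tip_of(camera, name): "at" ([x, y, z] in m, in world coordinates, good to about 4 mm: a listed point, or the origin of a listed thing).
The state is a dict: "t": time; "joint_positions": joint angles; "joint_velocities": joint speeds; "tau": joint torques, N m; "ee_pos": TCP position; "tcp_rot": TCP orientation; "wrist_force": force on the tool from outside, world axes, zero at the start; "moment": the same for the moment, N m; "gripper_width": finger opening in m.
Only numpy, scipy, OpenCV 4.12 (cv2) and the standard library are available. Lean on these libraries where they do the work, as an engineer would, in place of code of your own. Each camera call takes 0.05 s, during which the arm holds its last target. There are 200 camera calls.

## Task

A copper tube lies in one of the two open tube saddles on the bench. On that saddle, first swing the hinged flap over the tube until it is fully down, then swing the bolt up into the slot in the flap's forked end so that it stands fully upright, and let go. Keep the tube in its saddle, and do not touch the empty saddle.

Things in the scene. Friction and masses are not known exactly. Their poses are not given: they have to be found in the camera images.
- tube_saddle: The saddle that holds the tube, fixed to the bench: dark steel plate 90 x 130 x 8 mm (x, y, z) with a grey half-round cradle, 36 mm wide in x, up to 46 mm high. Origin: centre of the plate's underside; z up, x along the tube, whose axis is 44 mm up. Flap hinge axis: along x at y = +40, z = 45 mm. Bolt pivot axis: along x at y = -44, z = 26 mm.
- flap (a joint): Angle (rad) of the bright steel flap, a half hoop 36 mm wide: 0 = fully down over the tube (a stop), grows as its free end rises and swings over to +y; 1.57 = straight up, 2.0 = stop. Starts at 1.4 to 1.85 and stays where it is left (stiff hinge, 1 to 2 N at the free end). Down, the hoop is 73 mm high.
- fork (a point): Point to pinch on the flap's free end, a flat fork 36 mm wide along the hinge and 8 mm thick, with an open slot 12 mm wide in its middle. The point is the fork's mid-thickness, 84 mm from the hinge axis and 8 mm from the fork's end; flap down, it is at y = -44, z = 50 mm of the saddle.
- bolt (a joint): Angle (rad) of the swing bolt: 0 = upright in the flap's slot (a stop), grows as it leans out to -y. Starts at 0.85 to 1.25, stays where it is left (about 1 N at the nut). Steel shank 8 mm thick, 70 mm long from the pivot. Upright, its washer (25 mm) sits 1 mm over the fork, whose top is at 54 mm.
- nut (a point): Centre of the bolt's ball-shaped brass hand nut, 25 mm in diameter, 50 mm from the bolt's pivot axis; below it a 15 mm thick neck and the washer. Upright, the nut covers z = 63 to 89 mm of the saddle.
- tube_mid (a point): Middle of the copper tube, on its axis. The tube is loose, 42 mm in diameter and 150 mm long, lying along its x axis in the cradle.
- spare_saddle: The other saddle, alike but empty, its flap and bolt open too; fixed to the bench, origin and axes as for the first. Not to be touched.

How it is judged:
On the way:
1. the flap is down over the tube while the bolt is still out of the slot (value of joint flap below 0.17 rad and value of joint bolt above 0.4 rad), for 0.2 s.
At the end, for the whole second after the job is handed in: The flap is down within 10 degrees, the bolt stands in its slot within 12 degrees of upright, and the tube still lies along the cradle (within 10 degrees, its middle not lifted by more than about 10 mm and within about 45 mm of the saddle's middle lengthwise) (value of joint flap below 0.17 rad and value of joint bolt below 0.21 rad and distance between tube_mid and tube_saddle below 0.065 m and z of tube_mid in the frame of tube_saddle below 0.055 m and angle between the x axis of tube_mid and the x axis of tube_saddle, either way round below 0.17 rad); the robot touches nothing.
It fails at once if the robot touches the empty saddle (contact force between any of the fingers, the arm and spare_saddle above 1 N).
It also fails if it takes over 42 s, if anything falls off the work surface, if the arm or the gripper's body presses on something with over 40 N, if the wrist force passes 120 N, or if a joint passes its speed limit or range.

## Working session

There is one attempt and no reset: what is moved stays moved. The work goes in short steps, each a Python script; the robot and the scene stay as the last script left them, time stands still between calls to the robot, and variables do not carry over. Pictures are saved under pics/ and viewed, about 8 in all and at most 12, crops included, and the job is handed in when it is done.

```bash
mkdir -p pics; ls; python3 - <<'E'
from station import env, viewer, search_frame, tip_of
import cv2, numpy as np
for c in ["scene","top"]:
    p,d=viewer.read_camera(c); cv2.imwrite(f"pics/{c}0.png",p[:,:,::-1])
    for n in ["tube_saddle","spare_saddle","fork","nut","tube_mid"]:
        print(c,n,[(np.round(r["at"],3).tolist(),round(r["score"],2)) for r in tip_of(c,n)])
    for n in ["flap","bolt"]:
        print(c,n,[(np.round(r["at"],3).tolist(),round(r["score"],2)) for r in search_frame(c,n)])
    i=viewer.camera_info(c);print(i)
s=env.sense();print(s["t"],s["ee_pos"],s["tcp_rot"])
E
```

```text
pics
scene tube_saddle [([0.47, -0.219, -0.003], 0.93)]
scene spare_saddle [([0.475, 0.141, 0.003], 0.81)]
scene fork [([0.468, -0.164, 0.124], 0.91)]
scene nut [([0.474, -0.304, 0.055], 0.42)]
scene tube_mid [([0.466, -0.213, 0.046], 0.92), ([0.471, -0.307, 0.055], 0.59)]
scene flap [([0.461, -0.157, 0.104], 0.73)]
scene bolt [([0.458, -0.155, 0.097], 0.55), ([0.472, -0.291, 0.054], 0.48)]
{'intrinsics': array([[511.06565903,   0.        , 324.58045529],
       [  0.        , 511.06565903, 187.79561487],
       [  0.        ,   0.        ,   1.        ]]), 'eye': array([-0.38197002,  0.58291843,  0.63441181]), 'rotation': array([[-0.5941122 ,  0.36477181, -0.71691856],
       [-0.80403717, -0.29540408,  0.51600451],
       [-0.02355677,  0.88299375,  0.46879326]])}
top tube_saddle [([0.464, -0.22, -0.002], 0.63)]
top spare_saddle [([0.475, 0.138, -0.001], 0.74)]
top fork [([0.465, -0.164, 0.129], 0.65)]
top nut [([0.468, -0.304, 0.056], 0.43)]
top tube_mid [([0.471, -0.213, 0.043], 0.57)]
top flap [([0.459, -0.155, 0.106], 0.63)]
top bolt [([0.472, -0.295, 0.056], 0.48)]
{'intrinsics': array([[365.06649541,   0.        , 317.41384802],
       [  0.        , 365.06649541, 200.79884071],
       [  0.        ,   0.        ,   1.        ]]), 'eye': array([ 0.3193794 , -0.04454737,  1.01975295]), 'rotation': array([[ 1.09972167e-04,  9.88072807e-01, -1.53987390e-01],
       [-9.99677639e-01,  4.01822262e-03,  2.50693241e-02],
       [ 2.53890731e-02,  1.53934994e-01,  9.87754733e-01]])}
0.8 [ 0.19628093 -0.61966839  0.21461731] [[-9.53318284e-01 -4.83328166e-06  3.01967298e-01]
 [-3.01967297e-01 -7.46650609e-05 -9.53318282e-01]
 [ 2.71540625e-05 -9.99999997e-01  6.97200748e-05]]
```

View pics/scene0.png

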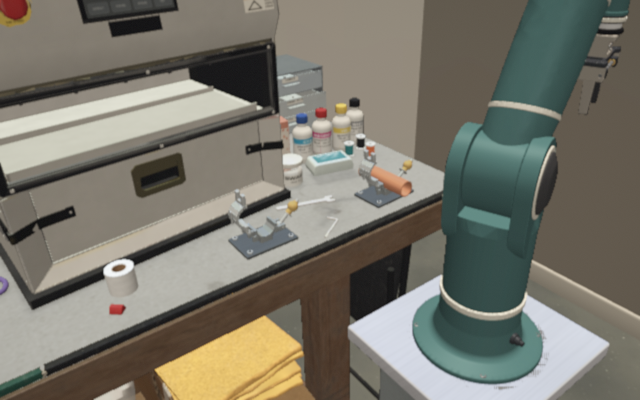

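View pics/top0.png

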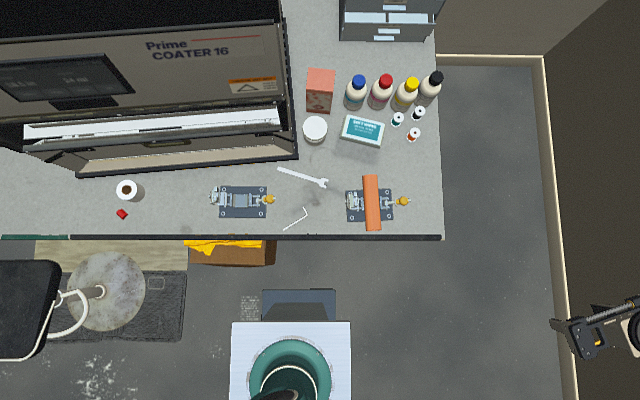

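The tube is in the right-hand saddle in the top view: tube around (372,203), its nut at (403,201), its flap at about (352,200). The empty saddle is well away at (243,201). The network positions agree with this. Next I'll look from close above to get the yaw.

```bash
cat > h.py <<'E'
from station import env, effector, solver, viewer, workorder, search_frame, tip_of
import cv2, numpy as np
def R(yaw):   # tool down, jaw axis along saddle x
    z=np.array([np.cos(yaw),np.sin(yaw),0]); y=np.array([0,0,-1.]); return np.column_stack([np.cross(y,z),y,z])
def cam(c):
    s=env.sense(); p,d=viewer.read_camera(c); i=viewer.camera_info(c)
    if c=="wrist":
        T=np.eye(4);T[:3,:3]=s["tcp_rot"];T[:3,3]=s["ee_pos"];T=T@i["T_tool_cam"]
    else:
        T=np.eye(4);T[:3,:3]=i["rotation"];T[:3,3]=i["eye"]
    K=i["intrinsics"];v,u=np.mgrid[:400,:640]
    P=np.stack([(u-K[0,2])/K[0,0]*d,-(v-K[1,2])/K[1,1]*d,-d],-1)@T[:3,:3].T+T[:3,3]
    P[d==0]=np.nan
    if "distortion" in i: print("distortion",i["distortion"])
    return p,P
def nets(c):
    for n in ["tube_saddle","fork","nut","tube_mid"]:
        print(c,n,[(np.round(r["at"],3).tolist(),round(r["score"],2)) for r in tip_of(c,n)])
def tube_yaw(p,P):
    h=cv2.cvtColor(p,cv2.COLOR_RGB2HSV)
    m=(h[...,0]<15)&(h[...,1]>110)&(P[...,2]>.035)&(P[...,2]<.075)&(abs(P[...,1]+.215)<.04)&(abs(P[...,0]-.468)<.1)
    q=P[m][:,:2]; vx,vy,x0,y0=cv2.fitLine(q.astype(np.float32),cv2.DIST_HUBER,0,.01,.01).ravel()
    print("tube",m.sum(),"mid",q.mean(0).round(4),"yaw",np.arctan(vy/vx).round(4),"x",np.percentile(q[:,0],[1,99]).round(3),"zmax",np.percentile(P[m][:,2],98).round(4))
def st(t=""):
    s=env.sense();print(t,"t",round(s["t"],2),"p",s["ee_pos"].round(4),"F",np.round(s["wrist_force"],1),"w",round(s["gripper_width"],3));return s
E
python3 - <<'E'
from h import *
p,P=cam("top");tube_yaw(p,P)
env.movel(np.array(env.sense()["ee_pos"])+[0,0,.1],rate=.3)
env.reach([.40,-.23,.33],R(0.)); st()
effector.grasp(20)
p,P=cam("wrist");tube_yaw(p,P);nets("wrist");st()
print(viewer.camera_info("wrist")["T_tool_cam"].round(3))
cv2.imwrite("pics/w1.png",p[:,:,::-1]);np.save("P1.npy",P)
E
```

```text
tube 830 mid [ 0.4663 -0.2125] yaw 0.0555 x [0.394 0.54 ] zmax 0.0671
 t 2.95 p [ 0.3997 -0.2315  0.3298] F [-0.3 -0.3  0.8] w 0.092
tube 2772 mid [ 0.4681 -0.2139] yaw 0.0412 x [0.395 0.541] zmax 0.0661
wrist tube_saddle [([0.471, -0.218, 0.005], 0.67)]
wrist fork [([0.463, -0.16, 0.128], 0.92)]
wrist nut []
wrist tube_mid [([0.47, -0.22, 0.044], 0.89)]
 t 4.55 p [ 0.4  -0.23  0.33] F [ 1.  -0.1 -0.1] w 0.0
[[-0.    -0.969 -0.247 -0.07 ]
 [-0.001  0.247 -0.969 -0.17 ]
 [ 1.    -0.    -0.001 -0.001]
 [ 0.     0.     0.     1.   ]]
```

View pics/w1.png

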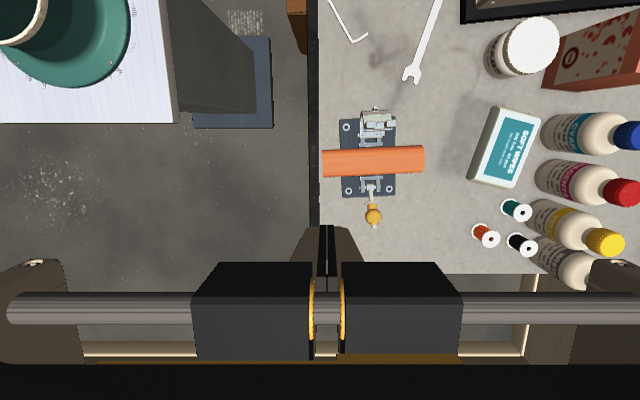

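The wrist view shows the plate around (368,158), the tube on its cradle, the upright flap at (378,120) and the nut at (374,216). I'll fit the plate and nut from this same picture's depth.

```bash
python3 - <<'E'
import numpy as np, cv2
P=np.load("P1.npy"); p=cv2.imread("pics/w1.png"); h=cv2.cvtColor(p,cv2.COLOR_BGR2HSV)
roi=np.zeros(P.shape[:2],bool);roi[95:235,328:415]=1
m=roi&(h[...,2]<125)&(P[...,2]<.02)&(P[...,2]>-.01)
m=cv2.morphologyEx(m.astype(np.uint8),cv2.MORPH_OPEN,np.ones((3,3)))>0
q=P[m];print("plate",m.sum(),"z",np.median(q[:,2]))
r=cv2.minAreaRect(((q[:,:2]-[.47,-.22])*1000).astype(np.float32));print(r)
b=roi&(h[...,0]>15)&(h[...,0]<30)&(h[...,1]>120)&(np.arange(400)[:,None]>195)
n=P[b];print("nut",b.sum(),np.nanmin(n,0),np.nanmax(n,0),np.nanmedian(n,0))
f=roi&(P[...,2]>.085);n=P[f];print("flap top",f.sum(),np.nanpercentile(n,[2,50,98],axis=0))
E
```

```text
plate 1491 z 0.008272758905663202
((-1.6188316345214844, 4.276477813720703), (92.01481628417969, 129.36512756347656), 2.857853651046753)
nut 246 [ 0.45995213 -0.3128878   0.04773897] [ 0.4824794  -0.28254586  0.06888181] [ 0.47032051 -0.29591831  0.06369197]
flap top 825 [[ 0.40102901 -0.22036455  0.09110307]
 [ 0.45881295 -0.16013016  0.11739817]
 [ 0.48083694 -0.14341662  0.34435718]]
```

Plate fit: 92 × 129 mm against the nominal 90 × 130, z 8.3 mm. This puts the origin at (0.468, -0.216) with yaw 0.05. The flap is at about 1.68 rad and the bolt at about 0.95 rad. Next I'll push the flap over along its arc.

```bash
cat >> h.py <<'E'
YAW=.048; O=np.array([.4684,-.2157,0])
def W(y,z,x=0): 
    c,s=np.cos(YAW),np.sin(YAW); return O+[(c*x-s*y)/1000,(s*x+c*y)/1000,z/1000]
def loc(p):
    d=(np.asarray(p)-O)*1000;c,s=np.cos(YAW),np.sin(YAW);return np.round([c*d[0]+s*d[1],-s*d[0]+c*d[1],d[2]],1)
E
python3 - <<'E'
from h import *
env.reach(W(85,220),R(YAW)); st()
env.movel(W(84,118),rate=.15); s0=st("down")
for th in np.linspace(1.68,.06,14):
    s=80+11*(1-th/1.68); h=9
    y=40-s*np.cos(th)+h*np.sin(th)+10; z=45+s*np.sin(th)+h*np.cos(th)
    env.movel(W(y,z),rate=.08); s=env.sense(); F=np.array(s["wrist_force"])
    print(round(th,2),round(s["t"],1),loc(s["ee_pos"]),F.round(1))
    if np.linalg.norm(F)>20: print("STOP");break
else:
    for z in np.arange(57,50,-1.):
        env.movel(W(-41,z),rate=.05); s=env.sense();F=np.array(s["wrist_force"]);print(z,loc(s["ee_pos"]),F.round(1))
        if F[2]>12: break
st()
p,P=cam("scene");cv2.imwrite("pics/s2.png",cv2.resize(p[120:240,300:460,::-1],None,fx=4,fy=4,interpolation=2))
E
```

```text
t 5.24 p [ 0.4645 -0.1318  0.2205] F [-0.7  0.6 -0.3] w 0.001
down t 6.08 p [ 0.4651 -0.1323  0.119 ] F [ 0.4  0.1 -0.5] w 0.001
1.68 6.4 [  0.4  67.  124.2] [-0.2  0.5  1.3]
1.56 6.7 [1.00e-01 5.74e+01 1.26e+02] [-0.4  0.7  0.1]
1.43 7.0 [ -0.   47.1 127. ] [ 0.3 -0.3 -0.1]
1.31 7.3 [ -0.   36.4 126.9] [-0.2  0.5  0.4]
1.18 7.6 [-1.000e-01  2.590e+01  1.253e+02] [-0.5  0.1 -0.2]
1.06 7.8 [ -0.2  15.7 122.4] [-0.7 -0.7 -0. ]
0.93 8.1 [ -0.2   6.  118.3] [0.3 0.5 0.3]
0.81 8.4 [ -0.3  -3.3 112.8] [ 0.5  1.3 -1.7]
0.68 8.7 [ -0.3 -11.9 106.1] [-1.1 -1.1 -0.4]
0.56 9.0 [ -0.4 -19.7  98.4] [ 0.4  0.2 -0.6]
0.43 9.3 [ -0.4 -26.5  89.7] [ 0.2  0.1 -1.1]
0.31 9.6 [ -0.4 -32.2  80.1] [-0.1  0.6 -0.1]
0.18 9.8 [ -0.4 -36.7  69.7] [0.5 0.1 0.3]
0.06 10.1 [ -0.5 -39.9  58.7] [-0.  -0.2  0.1]
57.0 [  0. -41.  57.] [-0.1  0.8  0.9]
56.0 [  0.  -41.   56.1] [-0.3  0.7  0.9]
55.0 [ -0. -41.  55.] [-0.3 -0.2  0.7]
54.0 [  0.1 -41.1  54.3] [-1.6  0.6  5. ]
53.0 [  0.1 -41.1  54.2] [-3.3  1.2 12.7]
 t 11.39 p [ 0.4705 -0.2567  0.0542] F [-3.3  1.2 12.7] w 0.0
```

View pics/s2.png

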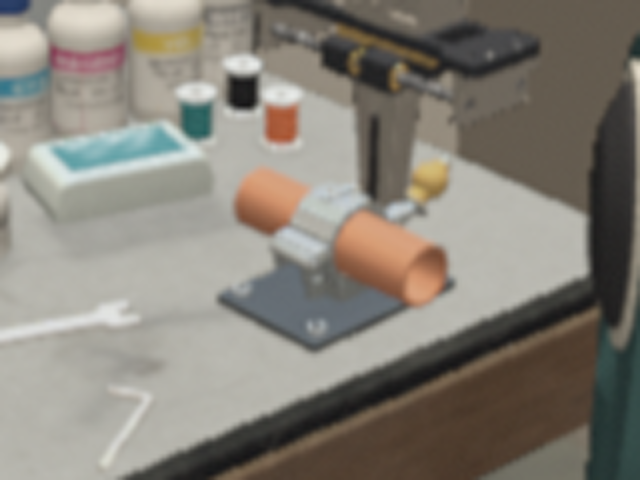

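The crop shows the hoop down over the tube and the bolt still leaning out, with the nut at (430,182). Contact came at z = 54.2 mm with 12.7 N, and the fork top should be at 54 mm, so the flap is on its stop. Now the bolt.

```bash
python3 - <<'E'
from h import *
env.pause(.2)
env.movel(W(-41,130),rate=.2); env.movel(W(-140,130),rate=.2); env.movel(W(-140,52),rate=.2); st("down")
ok=True
for ph in np.linspace(1.1,.08,12):
    yf=min(-44-70*np.sin(ph)-4*np.cos(ph),-56.5-50*np.sin(ph)); z=26+50*np.cos(ph)-8
    env.movel(W(yf-10,z),rate=.08); s=env.sense(); F=np.array(s["wrist_force"])
    print(round(ph,2),round(s["t"],1),loc(s["ee_pos"]),F.round(1))
    if np.linalg.norm(F)>15: print("STOP");ok=False;break
if ok:
    for y in np.arange(-69,-61,1.):
        env.movel(W(y,68),rate=.05); s=env.sense();F=np.array(s["wrist_force"]);print(y,loc(s["ee_pos"]),F.round(1))
        if np.linalg.norm(F[:2])>12: break
p,P=cam("scene");cv2.imwrite("pics/s3.png",cv2.resize(p[120:240,300:460,::-1],None,fx=4,fy=4,interpolation=2))
st()
E
```

```text
down t 13.36 p [ 0.4758 -0.3545  0.0525] F [-0.4  0.1 -0.1] w 0.001
1.1 13.8 [   0.2 -117.7   40.9] [-0.2  0.1 -1.1]
1.01 14.1 [   0.3 -115.6   45.3] [-0.5  1.1 -0.1]
0.91 14.3 [ 1.000e-01 -1.121e+02  4.890e+01] [ 0.1 -0.1  0.2]
0.82 14.6 [   0.3 -108.3   52.6] [ 0.  -2.2  1.4]
0.73 14.8 [   0.3 -103.5   55.7] [-0.2 -1.   0.6]
0.64 15.1 [  0.1 -98.   58.3] [-0.3 -0.1 -0.2]
0.54 15.3 [ -0.1 -92.7  60.7] [ 0.2 -0.1  1.3]
0.45 15.6 [  0.  -87.6  63. ] [ 0.9 -0.4  0.5]
0.36 15.8 [  0.  -83.6  64.9] [ 1.   0.6 -0.6]
0.27 16.1 [  0.1 -79.2  66.3] [ 0.6 -0.3 -0.4]
0.17 16.3 [  0.  -74.6  67.3] [-0.7 -0.1 -1.3]
0.08 16.6 [  0.  -70.   67.9] [-0.2  0.2  0.2]
-69.0 [ -0.  -68.9  68. ] [-0.  -0.5 -0.6]
-68.0 [  0. -68.  68.] [ 0.4 -1.  -0.6]
-67.0 [ -0.  -67.2  68. ] [ 0.3 -1.3  0.9]
-66.0 [ -0.  -66.9  68.1] [ 0.1 -3.9  0.1]
-65.0 [ -0.  -66.8  68.2] [ 0.3 -6.5 -1.2]
-64.0 [ -0.  -66.7  68.2] [-0.2 -8.2 -1.8]
-63.0 [ -0.1 -66.6  68.3] [  1.1 -11.   -2.4]
-62.0 [ -0.1 -66.5  68.3] [  1.  -11.9  -3.1]
 t 18.62 p [ 0.4715 -0.2821  0.0683] F [  1.4 -12.   -4.1] w 0.001
```

View pics/s3.png

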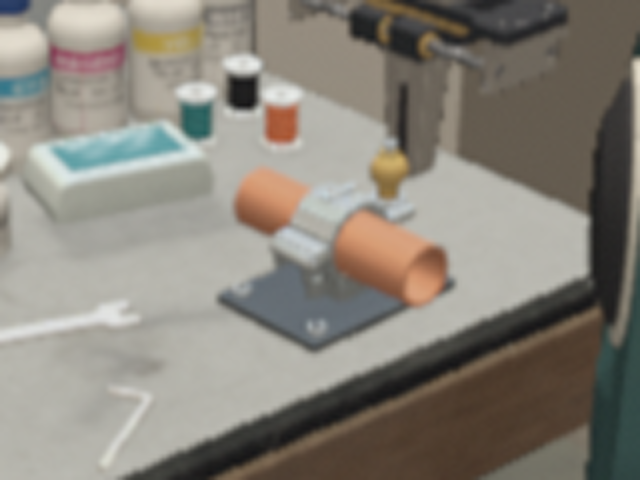

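The finger stopped at y = -66.6 mm with 12 N, against -66.5 expected at the upright stop. The crop shows the nut upright at (390,168) over the fork. I'll back off and check.

```bash
python3 - <<'E'
from h import *
env.movel(W(-130,68),rate=.15); env.movel(W(-130,250),rate=.25); env.reach([.40,-.26,.33],R(YAW))
for c in ["wrist","scene"]:
    p,P=cam(c); nets(c); tube_yaw(p,P)
    if c=="wrist": cv2.imwrite("pics/w4.png",cv2.resize(p[80:260,320:520,::-1],None,fx=3,fy=3))
print("expect fork",W(-44,50),"nut",W(-44,76),"tube",W(0,44))
st()
E
```

```text
wrist tube_saddle [([0.468, -0.219, -0.001], 0.97)]
wrist fork [([0.47, -0.262, 0.051], 0.65)]
wrist nut [([0.472, -0.263, 0.075], 0.6)]
wrist tube_mid [([0.472, -0.216, 0.044], 0.65)]
tube 2168 mid [ 0.4678 -0.2148] yaw 0.049 x [0.394 0.542] zmax 0.066
scene tube_saddle [([0.468, -0.219, 0.0], 0.8), ([0.466, -0.212, 0.042], 0.36)]
scene fork [([0.467, -0.262, 0.048], 0.61)]
scene nut [([0.468, -0.264, 0.077], 0.55)]
scene tube_mid [([0.466, -0.212, 0.046], 0.96)]
tube 367 mid [ 0.45   -0.2034] yaw 0.0563 x [0.392 0.537] zmax 0.0616
expect fork [ 0.47051119 -0.25964932  0.05      ] nut [ 0.47051119 -0.25964932  0.076     ] tube [ 0.4684 -0.2157  0.044 ]
 t 21.21 p [ 0.4001 -0.2601  0.3297] F [ 0.   0.5 -0.1] w 0.001
```

View pics/w4.png

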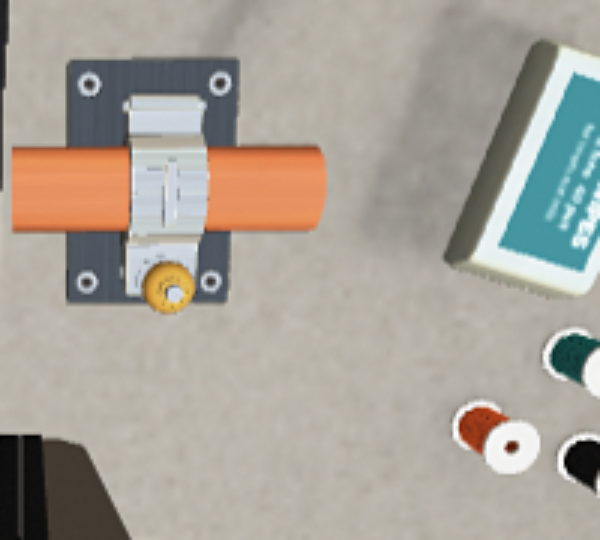

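The wrist crop shows the flap over the tube (170,185), the nut standing over the fork (168,288), and the tube lying along its cradle. The gripper is well clear, so I'm handing the job in.

```bash
python3 -c "
from station import workorder
print(workorder.finish_job())"
```

```text
the job is handed in; nothing more can be done
None
```

The job is handed in: the flap is down over the tube, the bolt stands upright in the fork's slot, and the arm has let go. I pushed both with the closed fingers, flap first, while the bolt still leaned out. The clock read 21.2 s at my last check, against the 42 s limit.

- **Flap:** it stopped with the fork top at z = 54.2 mm under 12.7 N, where 54 mm is expected. After I backed off, the fork was found within about 4 mm of its fully down position.
- **Bolt:** the finger stopped at y = -66.6 mm under 12 N, where -66.5 mm is the upright stop. The nut was then found 3 to 5 mm from its upright position, about what the networks' 4 mm accuracy allows.
- **Tube:** it lies along the cradle, at yaw 0.049 against the saddle's 0.048 rad. The networks put its middle at z = 44 to 46 mm, and it is centred lengthwise to within about 4 mm.
- **Empty saddle:** by plan, the gripper stayed at least about 0.14 m away from it.

Every check agreed except one. My colour fit of the tube from the scene camera put its middle about 20 mm off, because that camera sees only part of the tube. I relied on the wrist view and the networks instead.

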